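Nest the gourd bowls in the ceramic holder

ROBOT

A 6-joint arm with a two-finger parallel gripper is mounted at the origin on the work surface. World frame = base frame: x ahead of the robot, y to its left, z up, the work surface at z = 0. Lengths are in m, angles in rad, forces in N, time in s.
With the tool pointing down it reaches from about 0.35 to 0.875 m from the base axis. Payload 15.5 kg.
Tool frame: the origin (TCP) lies at the very end of the fingers, on their centre line; the grasp point (between the pads) lies 19 mm behind it; z points along the fingers, y is the line along which they close (so a half turn about z gives the same grasp; the last joint's range is limited). The gripper opens to 85 mm and grips with 20 to 120 N. Pads are 22 mm wide; open, the fingers measure 114 mm over their backs; the gripper's body (76 mm by 85 mm) begins 54 mm behind the grasp point. The pads swing forward as they close: fully open they stand 13 mm farther back than shut.
Start: joints at [1.139, 0.494, 1.345, -0, 1.302, -0.096], TCP at [0.207, 0.59, 0.231] pointing down, gripper open.
Joint ranges: [-2.91, 2.91], [-0.82, 2.16], [0.22, 2.67], [-1.22, 4.37], [0.12, 2.79], [-3.08, 3.08]. Speed limits (rad/s): [1.89, 1.89, 2.57, 3.01, 3.01, 3.01].

INTERFACE

Orientations are given as a 3x3 rotation matrix whose columns are the frame's x, y, z axes.
In Python, from bench import ctrl gives the robot as it stands. The module is installed in compiled form; this text tells all that it offers.
- The arm moves only by the tool send_rows, never from a script. Its argument "commands" is a list that holds one entry, the list of rows, each a list of 7 numbers: the shift along the tool's x, y, z in m, then the turn, a rotation vector about the tool's x, y, z in degrees, then the opening, from 0 (shut) to 1 (fully open). A call has 1 to 10 rows; each row shifts and turns the commanded pose from where the row before left it, along the tool's axes as they then stand; what a row does not reach is not made up. A row lasts 1/12 s, in which the tool goes at most 41.7 mm and 7.16 degrees, less where a joint would pass 70% of its speed; a pose out of reach is approached as far as the arm can. A call with a gripper value outside its range is refused whole. The fingers move at their own pace and stop on an object; "force" is the grip in N (left out, the last holds). Time passes only in rows, so rows that do not move let the fingers close. It gives the time, the measured TCP pose, the force, the opening and the grip force at its end, in the units of the state.
- ctrl.read_state(): the state, without advancing time (a new reading comes with each control period).
- ctrl.capture(name): name is "scene" or "top"; returns a dict with "frame" (384x512x3 uint8, blue, green, red), "range_z" (384x512 float32, m along the optical axis (not along the pixel's ray), 0 where there is no reading), "fov_y" (degrees; the focal length in pixels is half the picture's height over the tangent of half this angle, whatever the lens; pixels are square), "cx", "cy" (the principal point, pixels), "k1" (the pictures are not rectified: a ray, as slopes to the right and down, at radius r is drawn at 1 + k1 r^2 times it, then the intrinsics apply), "rvec" (rotation vector, rad) and "tvec" (3), from world to camera coordinates, as OpenCV has them. Camera axes: x right, y down, z forward; pixel columns grow to the right and rows downward; lengths in m; the calibration is good to about 2 mm. A picture is of the moment at which its call begins.
- ctrl.close_job(): hands the job in; it is judged then, once.
Trained networks look in the newest picture that a camera, given by its name, has taken for a name from the list of things; names that differ only in an ending like _2 or _b are one class to them, and where a whole thing is asked for, a point or a joint stands for the part that bears it (a point fixed in the world has none). Each returns a list of dicts, best first, with "conf" (0 to 1); they miss things now and then, are a little off and sometimes report something else, mostly with a low value. They report only what shows in the picture. A call takes as long as a camera call. They do not tell look-alikes from the thing itself.
- ctrl.trace(target, camera): "pixels" (384x512 bool, what is visible of it) and "location" ([row, column] in pixels, amid what is visible of it).
- ctrl.pinpoint(target, camera): "location" ([row, column] in pixels: a listed point, or the origin of a listed thing).
The state is a dict: "t": time; "joint_positions": joint angles; "qd": joint speeds; "effort": joint torques, N m; "eef_pos": TCP position; "orientation": TCP orientation; "force": force on the tool from outside, world axes, zero at the start; "torque": the same for the moment, N m; "gripper_width": finger opening in m; "grip_force": force on a finger pad.
Only numpy, scipy, OpenCV 4.12 (cv2) and the standard library are available. Lean on these libraries where they do the work, as an engineer would, in place of code of your own. Each camera call takes 0.05 s, during which the arm holds its last target. There are 200 camera calls.

TASK

The party is over: put the three wood-brown gourd bowls away by nesting them in the turquoise ceramic holder, largest first: the wide dish seated centred and level in the holder's hollow top, then the middle bowl inside the dish, then the tall cup inside the bowl, each one fully home. Set each one down gently, do not drop or ram it. Leave the holder where it stands, and do not knock the stick rack or disturb the other things on the console.

Things in the scene. Friction and masses are not known exactly. Their poses are not given: they have to be found in the camera images.
- holder: Turquoise ceramic holder, loose, 0.85 kg, 60 mm high: foot 108 mm across, waist 58 mm, dished top 124 mm across. The hollow has a flat bottom 64 mm across and a wall that flares at 44 degrees, which guides a foot that lands a little off to the middle. Origin: centre of its underside, z up. With the dish fully home, the dish's origin is 40 mm above this origin.
- holder_seat (a point): Centre of the flat bottom of the holder's hollow, on its axis, 40 mm above the holder's origin.
- dish: Largest and lowest gourd, brown shell, wall and floor 8 mm: 140 mm across the rim, 58 mm high, 0.11 to 0.23 kg. From a flat foot 60 mm across the wall rises at 44 degrees to 104 mm across at 21 mm height, at 49 degrees to 140 mm across at 42 mm, then straight up to the rim (pinch it there, one finger inside). Origin: centre of its underside, z up.
- dish_rim (a point): Centre of the dish's mouth at rim height, 58 mm above its origin.
- bowl: Middle gourd, wall and floor 8 mm: 104 mm across the rim, 68 mm high, 0.09 to 0.19 kg. From a flat foot 50 mm across the wall rises at 49 degrees to 80 mm across at 17 mm height, at 58 degrees to 104 mm at 36 mm, then straight up to the rim. Origin: centre of its underside, z up. Fully home its origin is 8 mm above the dish's origin.
- bowl_rim (a point): Centre of the bowl's mouth at rim height, 68 mm above its origin; nested, 18 mm above the dish's rim.
- cup: Narrowest and tallest gourd, wall and floor 8 mm: 70 mm across the rim, 78 mm high, 0.07 to 0.14 kg. From a flat foot 38 mm across the wall rises at 52 degrees to 58 mm across at 13 mm height, at 68 degrees to 70 mm at 28 mm, then straight up to the rim. Origin: centre of its underside, z up. Fully home its origin is 8 mm above the bowl's origin.
- cup_rim (a point): Centre of the cup's mouth at rim height, 78 mm above its origin; nested, 18 mm above the bowl's rim.
- rack: Bystander, fixed to the console: clear plastic slotted rack, 70 mm (its x) by 150 mm (its y) by 110 mm high, with eight white balloon sticks standing upright in it, in all 300 mm high. Origin: centre of its underside.
- jar: Bystander, loose: amber glass jar with a dark screw-top lid, 70 mm across, 113 mm high. Origin: centre of its underside.
- weight: Bystander, loose: white plastic balloon weight, a cone 68 mm across at the foot with a tie loop on top, 86 mm high. Origin: centre of its underside.
- clip: Bystander, loose: steel spring clip lying flat, about 80 mm long (its x), 40 mm wide, 18 mm high. Origin: near its middle, on the table.
- candle: Bystander, loose: cream pillar candle in a glass cup, 68 mm across, 100 mm high. Origin: centre of its underside.
- bell: Bystander, loose: small brass table bell with a dark wooden handle, 50 mm across, 65 mm high. Origin: centre of its underside.
- speaker: Bystander, loose: small round grey speaker, 72 mm across, 60 mm high. Origin: centre of its underside.
Things that resemble listed ones, but are neither listed nor needed, are in the scene too. Of the things shaped like the holder, the turquoise one is meant.

How it is judged:
On the way, in this order (a step that is already met when the one before it is completed fails the run):
1. the dish sits in the holder (horizontal distance between dish and holder below 0.012 m and z of dish in the frame of holder between 0.035 and 0.045 m and angle between dish's own z axis and vertical below 0.12 rad), for 0.2 s.
2. the bowl sits in the dish (horizontal distance between bowl and dish below 0.012 m and z of bowl in the frame of dish between 0.003 and 0.013 m and angle between bowl's own z axis and vertical below 0.12 rad), for 0.2 s.
3. the cup sits in the bowl (horizontal distance between cup and bowl below 0.012 m and z of cup in the frame of bowl between 0.003 and 0.013 m and angle between cup's own z axis and vertical below 0.12 rad), for 0.2 s.
At the end, for the whole second after the job is handed in: Dish in holder, bowl in dish, cup in bowl: each centred within 7 mm, level within 0.08 rad and within 3 mm of its seated height; all released and at rest; holder upright, within 30 mm of its start; jar, weight, clip, candle, speaker, bell upright, within 20 mm of their starts (horizontal distance between dish and holder below 0.007 m and z of dish in the frame of holder between 0.037 and 0.043 m and angle between each of dish, bowl, cup's own z axis and vertical below 0.08 rad and horizontal distance between bowl and dish below 0.007 m and z of bowl in the frame of dish between 0.005 and 0.011 m and horizontal distance between cup and bowl below 0.007 m and z of cup in the frame of bowl between 0.005 and 0.011 m and linear speed of each of dish, bowl, cup below 0.02 m/s and angle between holder's own z axis and vertical below 0.06 rad and distance of holder from where it was at the start of the episode below 0.03 m and distance of each of jar, weight, clip, candle, speaker, bell from where it was at the start of the episode below 0.02 m and angle between each of jar, weight, clip, candle, speaker, bell's own z axis and vertical below 0.2 rad); the robot touches nothing.
It fails at once if the jar, weight, clip, candle, speaker or bell is shoved more than 20 mm or tipped over (distance of any of jar, weight, clip, candle, speaker, bell from where it was at the start of the episode above 0.02 m or angle between any of jar, weight, clip, candle, speaker, bell's own z axis and vertical above 0.35 rad).
It fails at once if the holder is shoved more than 30 mm or tipped (distance of holder from where it was at the start of the episode above 0.03 m or angle between holder's own z axis and vertical above 0.2 rad).
It fails at once if the stick rack is knocked (more than 10 N) (contact force between rack and anything else above 10 N).
It fails at once if a gourd is dropped (it comes down onto its seat faster than 0.6 m/s) or rammed (more than 80 N) (contact force between dish and holder above 80 N or contact force between bowl and dish above 80 N or contact force between cup and bowl above 80 N or (linear speed of dish above 0.6 m/s and horizontal distance between dish and holder below 0.03 m and z of dish in the frame of holder below 0.07 m) or (linear speed of bowl above 0.6 m/s and horizontal distance between bowl and dish below 0.03 m and z of bowl in the frame of dish below 0.038 m) or (linear speed of cup above 0.6 m/s and horizontal distance between cup and bowl below 0.03 m and z of cup in the frame of bowl below 0.038 m)).
It also fails if it takes over 72 s, if anything falls off the work surface, if the arm or the gripper's body presses on something with over 40 N, if the wrist force passes 120 N, or if a joint passes its speed limit or range.

## Working session

There is one attempt and no reset: what is moved stays moved. The work goes in short steps, Python scripts to look and compute and a tool call to move; the robot and the scene stay as the last step left them, time stands still between calls to the robot, and variables do not carry over. Pictures are saved under pics/ and viewed, at most 10 in all, crops included, and the job is handed in when it is done.

Besides the shell and the picture viewer there is one more tool, called as name(argument=value, ...), one argument or row to a line, values as JSON. send_rows: Moves the arm, as the interface text tells. Its arguments: {"type":"object","properties":{"commands":{"type":"array"},"force":{"type":"number"}},"required":["commands"]}

```bash
mkdir -p pics; cat > h.py <<'E'
import numpy as np, cv2
from bench import ctrl
def cam(n):
    c=ctrl.capture(n); f=192/np.tan(np.radians(c['fov_y'])/2)
    c['f']=f; c['R']=cv2.Rodrigues(np.array(c['rvec'],float))[0]; c['t']=np.array(c['tvec'],float).ravel(); return c
def slopes(c,u,v):
    xd=(np.asarray(u,float)-c['cx'])/c['f']; yd=(np.asarray(v,float)-c['cy'])/c['f']; x,y=xd,yd
    for _ in range(20):
        s=1+c['k1']*(x*x+y*y); x,y=xd/s,yd/s
    return x,y
def cloud(c):
    v,u=np.mgrid[:384,:512]; x,y=slopes(c,u,v); z=c['range_z']
    P=np.stack([x*z,y*z,z],-1); return (P-c['t'])@c['R']
def ray(c,row,col):
    x,y=slopes(c,col,row); d=c['R'].T@np.array([x,y,1.]); return -c['R'].T@c['t'],d
def tri(rs):
    A=0;b=0
    for o,d in rs:
        d=d/np.linalg.norm(d);M=np.eye(3)-np.outer(d,d);A=A+M;b=b+M@o
    return np.linalg.solve(A,b)
E
python3 - <<'E'
from h import *
ims=[]
for n in('scene','top'):
    c=cam(n); cv2.imwrite(f'pics/{n}0.png',c['frame']); print(n,c['f'],c['k1'],-c['R'].T@c['t'],c['R'][2])
    P=cloud(c); np.savez(f'{n}0.npz',P=P,im=c['frame'])
    for t in('holder','dish','bowl','cup','rack','jar','weight','clip','candle','bell','speaker'):
        for d in ctrl.trace(t,n)[:4]:
            m=d['pixels']&(c['range_z']>0); p=P[m]
            if len(p): print(t,round(d['conf'],2),np.round(d['location']),m.sum(),np.round(np.percentile(p,[3,50,97],axis=0),3).tolist(),c['frame'][m].mean(0).round())
E
```

```text
scene 426.59290371125957 -0.0984528497139331 [1.24917762 0.18873687 1.0343802 ] [-0.58085854 -0.20074478 -0.78886304]
holder 0.86 [118. 189.] 1000 [[0.238, -0.442, 0.005], [0.294, -0.389, 0.044], [0.344, -0.339, 0.062]] [ 84.  64. 129.]
holder 0.83 [183. 108.] 1288 [[0.579, -0.557, 0.007], [0.632, -0.504, 0.045], [0.682, -0.453, 0.062]] [ 86.  65. 131.]
holder 0.65 [123. 140.] 958 [[0.297, -0.592, 0.006], [0.351, -0.538, 0.044], [0.4, -0.491, 0.063]] [79. 21. 56.]
holder 0.56 [158. 172.] 1120 [[0.42, -0.414, 0.007], [0.473, -0.363, 0.044], [0.523, -0.311, 0.062]] [72. 74.  6.]
dish 0.65 [193. 241.] 1127 [[0.487, -0.164, 0.007], [0.521, -0.114, 0.034], [0.607, -0.04, 0.06]] [20. 41. 68.]
bowl 0.58 [213. 311.] 1098 [[0.502, 0.057, 0.002], [0.531, 0.099, 0.044], [0.599, 0.148, 0.07]] [15. 33. 56.]
cup 0.59 [211. 398.] 638 [[0.427, 0.319, 0.024], [0.465, 0.352, 0.059], [0.491, 0.381, 0.081]] [11. 25. 43.]
cup 0.18 [156. 174.] 1171 [[0.419, -0.416, 0.006], [0.474, -0.363, 0.044], [0.523, -0.311, 0.062]] [71. 73.  8.]
rack 0.85 [252. 231.] 3722 [[0.681, -0.114, 0.003], [0.778, -0.044, 0.11
[... 2320 characters left out ...]
] [102. 104. 102.]
clip 0.51 [238. 172.] 64 [[0.374, 0.207, 0.004], [0.384, 0.215, 0.016], [0.415, 0.23, 0.02]] [83. 80. 81.]
candle 0.95 [235. 311.] 402 [[0.38, -0.242, 0.048], [0.407, -0.213, 0.091], [0.436, -0.188, 0.096]] [155. 166. 168.]
bell 0.74 [216. 122.] 558 [[0.425, 0.319, 0.007], [0.456, 0.363, 0.055], [0.486, 0.383, 0.08]] [23. 49. 78.]
bell 0.46 [156. 242.] 179 [[0.634, -0.033, 0.006], [0.65, -0.012, 0.024], [0.673, 0.008, 0.065]] [ 27.  81. 110.]
speaker 0.73 [170. 328.] 495 [[0.572, -0.304, 0.001], [0.602, -0.269, 0.058], [0.637, -0.236, 0.063]] [56. 53. 55.]
speaker 0.5 [216. 359.] 1317 [[0.416, -0.417, 0.034], [0.468, -0.366, 0.049], [0.521, -0.311, 0.061]] [108. 108.   6.]
```

View pics/scene0.png

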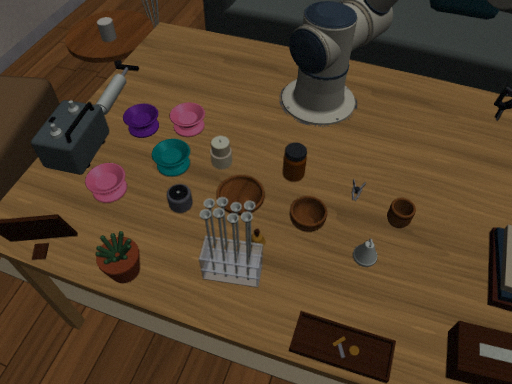

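View pics/top0.png

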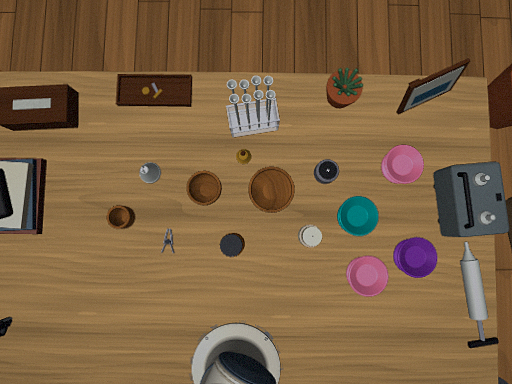

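The scene picture shows the holder look-alikes as turquoise (171,157), pink (187,119), pink (106,182) and purple (141,120). The brown gourds are the dish (241,193), bowl (308,213) and cup (401,212). I choose the turquoise one and check it in a crop while measuring.

```bash
cat > fit.py <<'E'
from h import *
from scipy.optimize import least_squares
def fit(P,xy,R,zr,w=.005):
    """outer rim circle: rim ring points (outer R, inner R-8mm)"""
    p=P.reshape(-1,3); d=np.hypot(*(p[:,:2]-xy).T)
    m=(d<R+.02)&(abs(p[:,2]-zr)<w); p=p[m]
    # points on ring mid radius
    s=least_squares(lambda q:np.hypot(p[:,0]-q[0],p[:,1]-q[1])-q[2],[*xy,R-.004],loss='soft_l1',f_scale=.002)
    A=np.c_[p[:,:2]-s.x[:2],np.ones(len(p))]; pl=np.linalg.lstsq(A,p[:,2],rcond=None)[0]
    return s.x.round(4),len(p),pl.round(3)
E
python3 - <<'E'
from fit import *
T={'holder':((.469,-.364),.062,.060,'holder_seat'),'dish':((.547,-.101),.070,.058,'dish_rim'),'bowl':((.549,.101),.052,.068,'bowl_rim'),'cup':((.457,.35),.035,.078,'cup_rim')}
C={n:cam(n) for n in('scene','top')}
for k,(xy,R,z,pt) in T.items():
    for n in C: print(k,n,*fit(cloud(C[n]),np.array(xy),R,z))
    for q in (pt,k):
        rs=[]
        for n in C:
            for d in ctrl.pinpoint(q,n):
                o,dd=ray(C[n],*d['location']); zz=z if q==pt and q!='holder_seat' else (.04 if q==pt else 0)
                g=o+dd*(zz-o[2])/dd[2]
                if np.hypot(*(g[:2]-xy))<.04: rs.append((o,dd)); print('  ',q,n,round(d['conf'],2),g[:2].round(4)); break
        if len(rs)==2: print('   tri',tri(rs).round(4))
f=C['scene']['frame'][85:255,80:440]; cv2.imwrite('pics/crop.png',cv2.resize(f,None,fx=2.2,fy=2.2,interpolation=3))
E
```

```text
holder scene [ 0.4719 -0.3624  0.0553] 321 [ 0.004 -0.     0.059]
holder top [ 0.468  -0.363   0.0556] 408 [0.001 0.005 0.059]
   holder_seat scene 0.79 [ 0.463  -0.3689]
   holder_seat top 0.65 [ 0.4678 -0.3661]
   tri [ 0.4678 -0.365   0.0461]
   holder scene 0.67 [ 0.4741 -0.3701]
   holder top 0.87 [ 0.4621 -0.3635]
   tri [ 0.4642 -0.3716 -0.0123]
dish scene [ 0.5503 -0.1017  0.0656] 281 [-0.005 -0.002  0.057]
dish top [ 0.5454 -0.0998  0.0658] 345 [-0.002  0.001  0.057]
   dish_rim scene 0.63 [ 0.5422 -0.1064]
   dish_rim top 0.74 [ 0.5528 -0.0918]
   tri [ 0.5526 -0.0964  0.0743]
   dish scene 0.59 [ 0.549  -0.0949]
   dish top 0.97 [ 0.5527 -0.0953]
   tri [ 0.552  -0.0945  0.0042]
bowl scene [0.5507 0.1014 0.0477] 284 [-0.005  0.004  0.067]
bowl top [0.5466 0.1035 0.0479] 277 [-0.001  0.     0.067]
   bowl_rim scene 0.78 [0.5447 0.1012]
   bowl_rim top 0.93 [0.5473 0.1106]
   tri [0.5477 0.1056 0.0743]
   bowl scene 0.7 [0.549  0.1102]
   bowl top 0.74 [0.5465 0.094 ]
   tri [ 0.5455  0.1025 -0.0089]
cup scene [0.4585 0.3516 0.0308] 188 [0.003 0.001 0.078]
cup top [0.4552 0.3527 0.0314] 182 [0.002 0.001 0.077]
   cup_rim scene 0.74 [0.4511 0.3654]
   cup_rim top 0.87 [0.4684 0.3542]
   tri [0.4664 0.356  0.092 ]
   cup scene 0.64 [0.4404 0.348 ]
   cup top 0.69 [0.4652 0.3439]
   tri [0.4633 0.3393 0.0263]
```

View pics/crop.png

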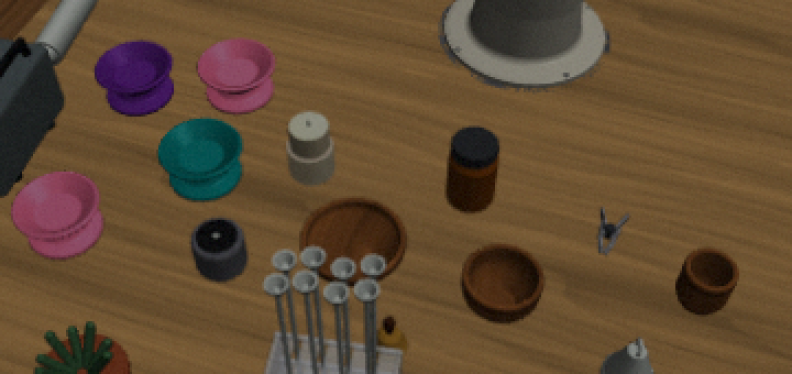

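The crop confirms it: turquoise footed holder at crop (200,158), with pink and purple copies around it. The brown dish is at (353,240), bowl (503,282) and cup (707,279), all upright. Fits from both cameras agree within about 4 mm, and the rim heights and radii match the text.

```bash
python3 -c "
from h import *
s=ctrl.read_state(); print({k:np.round(v,3).tolist() for k,v in s.items()})"
```

```text
{'t': 2.1, 'joint_positions': [1.139, 0.494, 1.346, -0.0, 1.302, -0.096], 'qd': [0.001, -0.002, 0.002, -0.001, 0.001, 0.001], 'effort': [-0.001, -88.202, -38.427, -0.0, 0.001, 0.0], 'eef_pos': [0.207, 0.59, 0.231], 'orientation': [[-0.944, 0.33, 0.0], [0.33, 0.944, -0.0], [-0.0, -0.0, -1.0]], 'force': [0.226, -0.29, 0.167], 'torque': [0.028, -0.016, -0.001], 'grip_force': 0.0, 'gripper_width': 0.086}
```

send_rows(
  commands=[
    [[0, 0, 0, 0, 0, 7.07, 0.35], [0, 0, 0, 0, 0, 7.07, 0.35], [0, 0, 0, 0, 0, 7.07, 0.35], [0, 0, 0, 0, 0, 7.07, 0.35], [0, 0, 0, 0, 0, 7.07, 0.35], [0, 0, 0, 0, 0, 7.07, 0.35], [0, 0, 0, 0, 0, 7.07, 0.35], [0, 0, 0, 0, 0, 7.07, 0.35], [0, 0, 0, 0, 0, 7.07, 0.35], [0, 0, 0, 0, 0, 7.07, 0.35]],
  ],
  force=60,
)

```text
t: 2.93
eef_pos: [0.2065, 0.5899, 0.2313]
orientation: [[0.006, 1.0, 0.0], [1.0, -0.006, 0.0], [0.0, 0.0, -1.0]]
force: [-0.1, -0.2, 0.5]
gripper_width: 0.0301
grip_force: 0.0
```

send_rows(
  commands=[
    [[-0.034, 0.014, 0, 0, 0, 0, 0.35], [-0.034, 0.014, 0, 0, 0, 0, 0.35], [-0.034, 0.014, 0, 0, 0, 0, 0.35], [-0.034, 0.014, 0, 0, 0, 0, 0.35], [-0.034, 0.014, 0, 0, 0, 0, 0.35], [-0.034, 0.014, 0, 0, 0, 0, 0.35], [-0.034, 0.014, 0, 0, 0, 0, 0.35], [-0.034, 0.014, 0, 0, 0, 0, 0.35], [-0.034, 0.014, 0, 0, 0, 0, 0.35], [-0.034, 0.014, 0, 0, 0, 0, 0.35]],
  ],
)

```text
t: 3.77
eef_pos: [0.3468, 0.2483, 0.2315]
orientation: [[-0.0, 1.0, 0.0], [1.0, 0.0, 0.0], [0.0, 0.0, -1.0]]
force: [0.8, 0.0, 1.1]
gripper_width: 0.0299
grip_force: 0.0
```

send_rows(
  commands=[
    [[-0.035, 0.0135, 0, 0, 0, 0, 0.35], [-0.035, 0.0135, 0, 0, 0, 0, 0.35], [-0.035, 0.0135, 0, 0, 0, 0, 0.35], [-0.035, 0.0135, 0, 0, 0, 0, 0.35], [-0.035, 0.0135, 0, 0, 0, 0, 0.35], [-0.035, 0.0135, 0, 0, 0, 0, 0.35], [-0.035, 0.0135, 0, 0, 0, 0, 0.35], [-0.035, 0.0135, 0, 0, 0, 0, 0.35], [-0.035, 0.0135, 0, 0, 0, 0, 0.35], [-0.035, 0.0135, 0, 0, 0, 0, 0.35]],
  ],
)

```text
t: 4.6
eef_pos: [0.4819, -0.1022, 0.2314]
orientation: [[0.0, 1.0, 0.0], [1.0, -0.0, -0.0], [-0.0, 0.0, -1.0]]
force: [0.4, 1.9, 0.3]
gripper_width: 0.0301
grip_force: 0.0
```

send_rows(
  commands=[
    [[0, 0, 0.03, 0, 0, 0, 0.35], [0, 0, 0.03, 0, 0, 0, 0.35], [0, 0, 0.03, 0, 0, 0, 0.35], [0, 0, 0.025, 0, 0, 0, 0.35], [0, 0, 0.02, 0, 0, 0, 0.35], [0, 0, 0.015, 0, 0, 0, 0.35], [0, 0, 0.01, 0, 0, 0, 0.35], [0, 0, 0.01, 0, 0, 0, 0.35], [0, 0, 0.01, 0, 0, 0, 0.35], [0, 0, 0.004, 0, 0, 0, 0.35]],
  ],
)

```text
t: 5.43
eef_pos: [0.4813, -0.1, 0.0462]
orientation: [[-0.0, 1.0, -0.001], [1.0, 0.0, 0.0], [0.0, -0.001, -1.0]]
force: [-0.6, -0.2, -0.1]
gripper_width: 0.0299
grip_force: 0.0
```

send_rows(
  commands=[
    [[0, 0, 0, 0, 0, 0, 0.25], [0, 0, 0, 0, 0, 0, 0.18], [0, 0, 0, 0, 0, 0, 0.14], [0, 0, 0, 0, 0, 0, 0.1], [0, 0, 0, 0, 0, 0, 0.05], [0, 0, 0, 0, 0, 0, 0], [0, 0, 0, 0, 0, 0, 0], [0, 0, 0, 0, 0, 0, 0], [0, 0, 0, 0, 0, 0, 0]],
  ],
)

```text
t: 6.18
eef_pos: [0.4814, -0.1, 0.0474]
orientation: [[-0.0, 1.0, -0.0], [1.0, 0.0, 0.0], [0.0, -0.0, -1.0]]
force: [-2.9, 0.2, 5.1]
gripper_width: 0.0073
grip_force: 57.0
```

send_rows(
  commands=[
    [[0, 0, -0.003, 0, 0, 0, 0], [0, 0, -0.005, 0, 0, 0, 0], [0, 0, -0.01, 0, 0, 0, 0], [0, 0, -0.02, 0, 0, 0, 0], [0, 0, -0.02, 0, 0, 0, 0], [0, 0, -0.02, 0, 0, 0, 0], [0, 0, -0.02, 0, 0, 0, 0], [0, 0, -0.02, 0, 0, 0, 0], [0, 0, -0.02, 0, 0, 0, 0], [0, 0, -0.01, 0, 0, 0, 0]],
  ],
)

```text
t: 7.02
eef_pos: [0.4822, -0.1003, 0.1984]
orientation: [[-0.0, 1.0, 0.003], [1.0, 0.0, -0.001], [-0.001, 0.003, -1.0]]
force: [0.9, -0.7, -1.2]
gripper_width: 0.0074
grip_force: 56.7
```

```bash
python3 - <<'E'
from fit import *
s=ctrl.read_state(); print(s['eef_pos'],s['gripper_width'],s['grip_force'])
for n in('scene','top'):
    c=cam(n);P=cloud(c);e=s['eef_pos']
    print(n,*fit(P,np.array([e[0]+.066,e[1]]),.07,e[2]+.012,.008))
    if n=='scene': cv2.imwrite('pics/d1.png',cv2.resize(c['frame'][80:300,130:400],None,fx=2.5,fy=2.5))
E
```

```text
[ 0.48218671 -0.10025807  0.1983825 ] 0.007372937827014908 56.68436123407446
scene [ 0.5512 -0.1024  0.0656] 453 [-0.011  0.001  0.207]
top [ 0.5383 -0.098   0.0739] 123 [-0.02  -0.006  0.209]
```

View pics/d1.png

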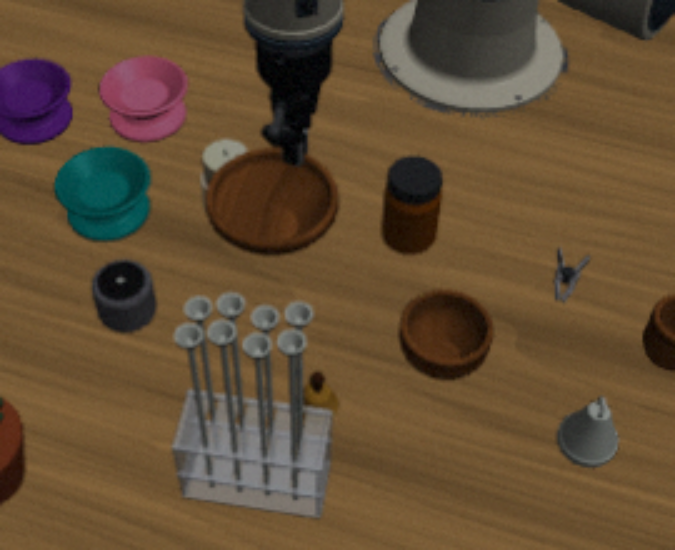

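The picture shows the dish held level at (272,200) in the crop, clear of the candle. Next is the carry over the turquoise holder at (103,190).

send_rows(
  commands=[
    [[-0.012, -0.0037, 0, 0, 0, 0, 0], [-0.026, -0.008, 0, 0, 0, 0, 0], [-0.032, -0.0095, 0, 0, 0, 0, 0], [-0.036, -0.011, 0, 0, 0, 0, 0], [-0.036, -0.011, 0, 0, 0, 0, 0], [-0.036, -0.011, 0, 0, 0, 0, 0], [-0.036, -0.011, 0, 0, 0, 0, 0], [-0.026, -0.008, 0, 0, 0, 0, 0], [-0.015, -0.004, 0, 0, 0, 0, 0], [-0.0063, -0.0015, 0, 0, 0, 0, 0]],
  ],
)

```text
t: 7.95
eef_pos: [0.402, -0.3631, 0.1947]
orientation: [[0.002, 1.0, -0.001], [1.0, -0.002, 0.0], [0.0, -0.001, -1.0]]
force: [-0.3, 0.1, -1.8]
gripper_width: 0.0074
grip_force: 56.7
```

send_rows(
  commands=[
    [[0, 0, 0.01, 0, 0, 0, 0], [0, 0, 0.018, 0, 0, 0, 0], [0, 0, 0.018, 0, 0, 0, 0], [0, 0, 0.018, 0, 0, 0, 0], [0, 0, 0.014, 0, 0, 0, 0], [0, 0, 0.008, 0, 0, 0, 0], [0, 0, 0.004, 0, 0, 0, 0], [0, 0, 0.003, 0, 0, 0, 0], [0, 0, 0.002, 0, 0, 0, 0], [0, 0, 0.002, 0, 0, 0, 0]],
  ],
)

```text
t: 8.78
eef_pos: [0.4033, -0.3614, 0.0986]
orientation: [[-0.0, 1.0, 0.001], [1.0, 0.0, -0.001], [-0.001, 0.001, -1.0]]
force: [0.7, -0.1, -1.8]
gripper_width: 0.0075
grip_force: 56.8
```

```bash
python3 - <<'E'
from fit import *
s=ctrl.read_state(); e=s['eef_pos'];print(e,s['gripper_width'],s['grip_force'],s['force'])
for n in('scene','top'):
    P=cloud(cam(n))
    print(n,*fit(P,np.array([e[0]+.066,e[1]]),.07,e[2]+.010,.008), *fit(P,np.array([.47,-.363]),.062,.06))
E
```

```text
[ 0.403268   -0.36142294  0.09864992] 0.007456433643692781 56.766448334092274 [ 0.73666608 -0.09713703 -1.83516591]
scene [ 0.4714 -0.3616  0.0664] 382 [-0.018 -0.001  0.107] [ 0.4885 -0.3512  0.0398] 338 [-0.02  -0.017  0.06 ]
top [ 0.4669 -0.3613  0.0661] 302 [-0.018 -0.007  0.107] [ 0.4706 -0.3604  0.0238] 337 [0.026 0.02  0.059]
```

send_rows(
  commands=[
    [[-0.001, 0.001, 0.002, 0, 0, 0, 0], [0, 0, 0.002, 0, 0, 0, 0], [0, 0, 0.002, 0, 0, 0, 0], [0, 0, 0.0015, 0, 0, 0, 0], [0, 0, 0.0015, 0, 0, 0, 0], [0, 0, 0.001, 0, 0, 0, 0]],
  ],
)

```text
t: 9.38
eef_pos: [0.4038, -0.3624, 0.0881]
orientation: [[0.0, 1.0, -0.0], [1.0, -0.0, 0.0], [0.0, -0.0, -1.0]]
force: [0.1, 0.8, -0.9]
gripper_width: 0.0073
grip_force: 56.7
```

send_rows(
  commands=[
    [[0, 0, 0.001, 0, 0, 0, 0], [0, 0, 0.0005, 0, 0, 0, 0], [0, 0, 0, 0, 0, 0, 0]],
  ],
)

```text
t: 9.63
eef_pos: [0.404, -0.3625, 0.087]
orientation: [[-0.0, 1.0, 0.0], [1.0, 0.0, -0.0], [-0.0, 0.0, -1.0]]
force: [-0.1, -0.3, 3.7]
gripper_width: 0.0072
grip_force: 57.2
```

send_rows(
  commands=[
    [[0, 0, 0, 0, 0, 0, 0.1], [0, 0, 0, 0, 0, 0, 0.15], [0, 0, 0, 0, 0, 0, 0.25], [0, 0, 0, 0, 0, 0, 0.35], [0, 0, 0, 0, 0, 0, 0.35], [0, 0, -0.01, 0, 0, 0, 0.35], [0, 0, -0.03, 0, 0, 0, 0.35], [0, 0, -0.035, 0, 0, 0, 0.35], [0, 0, -0.035, 0, 0, 0, 0.35]],
  ],
)

```text
t: 10.38
eef_pos: [0.4035, -0.3619, 0.1985]
orientation: [[-0.0, 1.0, -0.001], [1.0, 0.0, 0.001], [0.001, -0.001, -1.0]]
force: [1.5, 0.1, -0.4]
gripper_width: 0.0301
grip_force: 0.0
```

```bash
python3 - <<'E'
from fit import *
s=ctrl.read_state(); e=s['eef_pos'];print(e,s['gripper_width'])
for n in('scene','top'):
    P=cloud(cam(n))
    print(n,*fit(P,np.array([.47,-.363]),.07,.098,.006), *fit(P,np.array([.549,.1025]),.052,.068))
E
```

```text
[ 0.40348036 -0.36192671  0.19849493] 0.030138781613066407
scene [ 0.4726 -0.3622  0.0666] 364 [-0.001 -0.001  0.097] [0.551  0.1014 0.0477] 288 [0.001 0.008 0.067]
top [ 0.4685 -0.3623  0.0661] 346 [0.    0.001 0.097] [0.5467 0.1036 0.0479] 269 [-0.002 -0.002  0.067]
```

Dish is home and level. Now the bowl.

send_rows(
  commands=[
    [[0.033, 0.007, 0, 0, 0, 0, 0.35], [0.033, 0.007, 0, 0, 0, 0, 0.35], [0.033, 0.007, 0, 0, 0, 0, 0.35], [0.033, 0.007, 0, 0, 0, 0, 0.35], [0.033, 0.007, 0, 0, 0, 0, 0.35], [0.033, 0.007, 0, 0, 0, 0, 0.35], [0.033, 0.007, 0, 0, 0, 0, 0.35], [0.033, 0.007, 0, 0, 0, 0, 0.35], [0.033, 0.007, 0, 0, 0, 0, 0.35], [0.033, 0.007, 0, 0, 0, 0, 0.35]],
  ],
)

```text
t: 11.32
eef_pos: [0.4739, -0.0307, 0.1974]
orientation: [[0.0, 1.0, 0.0], [1.0, -0.0, -0.0], [-0.0, 0.0, -1.0]]
force: [2.3, 0.3, 0.9]
gripper_width: 0.0296
grip_force: 0.0
```

send_rows(
  commands=[
    [[0.033, 0.007, 0, 0, 0, 0, 0.35], [0.033, 0.007, 0, 0, 0, 0, 0.35], [0.033, 0.007, 0, 0, 0, 0, 0.35], [0.035, 0.0065, 0, 0, 0, 0, 0.35], [0, 0, 0.02, 0, 0, 0, 0.35], [0, 0, 0.03, 0, 0, 0, 0.35], [0, 0, 0.03, 0, 0, 0, 0.35], [0, 0, 0.015, 0, 0, 0, 0.35], [0, 0, 0.005, 0, 0, 0, 0.35]],
  ],
)

```text
t: 12.07
eef_pos: [0.5, 0.1016, 0.0949]
orientation: [[-0.0, 1.0, -0.004], [1.0, 0.0, -0.0], [-0.0, -0.004, -1.0]]
force: [-0.8, 0.7, 0.1]
gripper_width: 0.0294
grip_force: 0.0
```

send_rows(
  commands=[
    [[0, 0, 0.015, 0, 0, 0, 0.35], [0, 0, 0.01, 0, 0, 0, 0.35], [0, 0, 0.01, 0, 0, 0, 0.35], [0, 0, 0.004, 0, 0, 0, 0.35], [0, 0, 0, 0, 0, 0, 0.25]],
  ],
)

```text
t: 12.48
eef_pos: [0.5011, 0.1015, 0.0574]
orientation: [[0.0, 1.0, -0.001], [1.0, -0.0, -0.0], [-0.0, -0.001, -1.0]]
force: [-0.6, 0.1, -0.2]
gripper_width: 0.0216
grip_force: 0.0
```

send_rows(
  commands=[
    [[0, 0, 0, 0, 0, 0, 0.18], [0, 0, 0, 0, 0, 0, 0.14], [0, 0, 0, 0, 0, 0, 0.1], [0, 0, 0, 0, 0, 0, 0.05], [0, 0, 0, 0, 0, 0, 0], [0, 0, 0, 0, 0, 0, 0], [0, 0, 0, 0, 0, 0, 0], [0, 0, 0, 0, 0, 0, 0]],
  ],
)

```text
t: 13.15
eef_pos: [0.5014, 0.1017, 0.0582]
orientation: [[-0.0, 1.0, 0.0], [1.0, 0.0, 0.0], [0.0, 0.0, -1.0]]
force: [-1.6, 0.6, 7.1]
gripper_width: 0.0071
grip_force: 58.0
```

send_rows(
  commands=[
    [[0, 0, -0.003, 0, 0, 0, 0], [0, 0, -0.005, 0, 0, 0, 0], [0, 0, -0.012, 0, 0, 0, 0], [0, 0, -0.02, 0, 0, 0, 0], [0, 0, -0.025, 0, 0, 0, 0], [0, 0, -0.025, 0, 0, 0, 0], [0, 0, -0.025, 0, 0, 0, 0], [0, 0, -0.02, 0, 0, 0, 0], [0, 0, -0.01, 0, 0, 0, 0], [0, 0, -0.005, 0, 0, 0, 0]],
  ],
)

```text
t: 13.98
eef_pos: [0.502, 0.1016, 0.2098]
orientation: [[-0.0, 1.0, 0.003], [1.0, 0.0, 0.0], [0.0, 0.003, -1.0]]
force: [-0.5, 0.5, -2.1]
gripper_width: 0.0067
grip_force: 57.7
```

```bash
python3 - <<'E'
from fit import *
s=ctrl.read_state(); e=s['eef_pos'];print(e,s['gripper_width'])
for n in('scene','top'):
    P=cloud(cam(n))
    print(n,*fit(P,np.array([e[0]+.048,e[1]]),.052,e[2]+.010,.006))
E
```

```text
[0.50196508 0.10161709 0.20984114] 0.006687203100111871
scene [0.5529 0.0998 0.0478] 337 [-0.01  -0.003  0.218]
top [0.5474 0.1052 0.052 ] 98 [-0.015  0.068  0.221]
```

send_rows(
  commands=[
    [[-0.012, -0.002, 0, 0, 0, 0, 0], [-0.025, -0.004, 0, 0, 0, 0, 0], [-0.034, -0.006, 0, 0, 0, 0, 0], [-0.034, -0.006, 0, 0, 0, 0, 0], [-0.034, -0.006, 0, 0, 0, 0, 0], [-0.034, -0.006, 0, 0, 0, 0, 0], [-0.034, -0.006, 0, 0, 0, 0, 0], [-0.034, -0.006, 0, 0, 0, 0, 0], [-0.034, -0.006, 0, 0, 0, 0, 0], [-0.034, -0.006, 0, 0, 0, 0, 0]],
  ],
)

```text
t: 14.92
eef_pos: [0.4457, -0.2092, 0.2067]
orientation: [[0.0, 1.0, -0.002], [1.0, -0.0, 0.001], [0.001, -0.002, -1.0]]
force: [1.5, -0.4, -1.4]
gripper_width: 0.0068
grip_force: 57.7
```

send_rows(
  commands=[
    [[-0.034, -0.006, 0, 0, 0, 0, 0], [-0.034, -0.006, 0, 0, 0, 0, 0], [-0.034, -0.006, 0, 0, 0, 0, 0], [-0.026, -0.006, 0, 0, 0, 0, 0], [-0.018, -0.003, 0, 0, 0, 0, 0], [-0.009, 0, 0, 0, 0, 0, 0], [0, 0, 0.01, 0, 0, 0, 0], [0, 0, 0.02, 0, 0, 0, 0], [0, 0, 0.02, 0, 0, 0, 0], [0, 0, 0.015, 0, 0, 0, 0]],
  ],
)

```text
t: 15.75
eef_pos: [0.4196, -0.3605, 0.1403]
orientation: [[-0.001, 1.0, -0.002], [1.0, 0.001, 0.002], [0.002, -0.002, -1.0]]
force: [-0.3, -0.5, -2.1]
gripper_width: 0.007
grip_force: 57.9
```

send_rows(
  commands=[
    [[0, 0, 0.01, 0, 0, 0, 0], [0, 0, 0.007, 0, 0, 0, 0], [0, 0, 0.005, 0, 0, 0, 0], [0, 0, 0, 0, 0, 0, 0]],
  ],
)

```text
t: 16.08
eef_pos: [0.4202, -0.3618, 0.12]
orientation: [[-0.0, 1.0, -0.001], [1.0, 0.0, 0.001], [0.001, -0.001, -1.0]]
force: [-0.4, 0.3, -1.6]
gripper_width: 0.0072
grip_force: 57.9
```

```bash
python3 - <<'E'
from fit import *
s=ctrl.read_state(); e=s['eef_pos'];print(e,s['gripper_width'])
for n in('scene','top'):
    P=cloud(cam(n))
    print(n,*fit(P,np.array([e[0]+.048,e[1]]),.052,e[2]+.010,.005),*fit(P,np.array([.4705,-.3625]),.07,.098,.004))
E
```

```text
[ 0.4202328  -0.36180097  0.12000333] 0.007226785689802014
scene [ 0.47   -0.362   0.0483] 232 [-0.011  0.004  0.129] [ 0.4804 -0.3578  0.0578] 328 [ 0.001 -0.     0.098]
top [ 0.4661 -0.3619  0.0478] 199 [-0.016 -0.002  0.129] [ 0.4686 -0.3614  0.0652] 268 [-0.     0.001  0.097]
```

send_rows(
  commands=[
    [[0, 0.0025, 0.002, 0, 0, 0, 0], [0, 0, 0.002, 0, 0, 0, 0], [0, 0, 0.002, 0, 0, 0, 0], [0, 0, 0.002, 0, 0, 0, 0], [0, 0, 0.0015, 0, 0, 0, 0], [0, 0, 0.0015, 0, 0, 0, 0], [0, 0, 0.001, 0, 0, 0, 0], [0, 0, 0.001, 0, 0, 0, 0]],
  ],
)

```text
t: 16.85
eef_pos: [0.4228, -0.3624, 0.1076]
orientation: [[-0.0, 1.0, -0.0], [1.0, 0.0, 0.0], [0.0, -0.0, -1.0]]
force: [0.1, -0.4, -1.1]
gripper_width: 0.0069
grip_force: 57.8
```

send_rows(
  commands=[
    [[0, 0, 0.001, 0, 0, 0, 0], [0, 0, 0.0005, 0, 0, 0, 0], [0, 0, 0, 0, 0, 0, 0]],
  ],
)

```text
t: 17.1
eef_pos: [0.4229, -0.3625, 0.1064]
orientation: [[-0.0, 1.0, 0.0], [1.0, 0.0, -0.0], [-0.0, 0.0, -1.0]]
force: [-0.5, -0.6, 1.0]
gripper_width: 0.0074
grip_force: 58.0
```

send_rows(
  commands=[
    [[0, 0, 0.0007, 0, 0, 0, 0], [0, 0, 0, 0, 0, 0, 0], [0, 0, 0, 0, 0, 0, 0]],
  ],
)

```text
t: 17.35
eef_pos: [0.423, -0.3627, 0.106]
orientation: [[-0.0, 1.0, 0.001], [1.0, 0.0, -0.001], [-0.001, 0.001, -1.0]]
force: [-2.0, 0.1, 7.0]
gripper_width: 0.007
grip_force: 58.7
```

send_rows(
  commands=[
    [[0, 0, 0, 0, 0, 0, 0.1], [0, 0, 0, 0, 0, 0, 0.15], [0, 0, 0, 0, 0, 0, 0.25], [0, 0, 0, 0, 0, 0, 0.35], [0, 0, 0, 0, 0, 0, 0.35], [0, 0, -0.01, 0, 0, 0, 0.35], [0, 0, -0.03, 0, 0, 0, 0.35], [0, 0, -0.035, 0, 0, 0, 0.35], [0, 0, -0.035, 0, 0, 0, 0.35]],
  ],
)

```text
t: 18.1
eef_pos: [0.4225, -0.362, 0.2173]
orientation: [[-0.0, 1.0, -0.001], [1.0, 0.0, 0.001], [0.001, -0.001, -1.0]]
force: [0.6, -1.2, 0.6]
gripper_width: 0.0301
grip_force: 0.0
```

```bash
python3 - <<'E'
from fit import *
s=ctrl.read_state(); e=s['eef_pos'];print(e,s['gripper_width'])
for n in('scene','top'):
    P=cloud(cam(n))
    print(n,*fit(P,np.array([.4705,-.3625]),.052,.116,.006),*fit(P,np.array([.4705,-.3625]),.07,.098,.004),*fit(P,np.array([.457,.352]),.035,.078))
E
```

```text
[ 0.42247825 -0.36198521  0.2173037 ] 0.03013620532494426
scene [ 0.4731 -0.362   0.0484] 264 [ 0.    -0.001  0.115] [ 0.473  -0.362   0.0637] 339 [-0.002 -0.003  0.098] [0.4583 0.3519 0.0308] 192 [-0.     0.006  0.078]
top [ 0.4695 -0.3619  0.048 ] 265 [0.003 0.001 0.115] [ 0.4686 -0.362   0.0654] 347 [-0.001 -0.003  0.097] [0.4552 0.3526 0.0313] 188 [-0.008  0.005  0.077]
```

send_rows(
  commands=[
    [[0.038, 0, 0, 0, 0, 0, 0.35], [0.038, 0, 0, 0, 0, 0, 0.35], [0.038, 0, 0, 0, 0, 0, 0.35], [0.038, 0, 0, 0, 0, 0, 0.35], [0.038, 0, 0, 0, 0, 0, 0.35], [0.038, 0, 0, 0, 0, 0, 0.35], [0.038, 0, 0, 0, 0, 0, 0.35], [0.038, 0, 0, 0, 0, 0, 0.35], [0.038, 0, 0, 0, 0, 0, 0.35], [0.038, 0, 0, 0, 0, 0, 0.35]],
  ],
)

```text
t: 19.03
eef_pos: [0.4224, 0.0193, 0.2162]
orientation: [[0.0, 1.0, 0.001], [1.0, -0.0, -0.0], [-0.0, 0.001, -1.0]]
force: [1.9, 0.1, -0.2]
gripper_width: 0.0299
grip_force: 0.0
```

send_rows(
  commands=[
    [[0.038, 0.0005, 0, 0, 0, 0, 0.35], [0.038, 0.0005, 0, 0, 0, 0, 0.35], [0.038, 0.0005, 0, 0, 0, 0, 0.35], [0.038, 0.0005, 0, 0, 0, 0, 0.35], [0.038, 0.0005, 0, 0, 0, 0, 0.35], [0.038, 0.0005, 0, 0, 0, 0, 0.35], [0.038, 0.0005, 0, 0, 0, 0, 0.35], [0.038, 0, 0, 0, 0, 0, 0.35], [0.03, 0, 0, 0, 0, 0, 0.35], [0, 0, 0, 0, 0, 0, 0.35]],
  ],
)

```text
t: 19.87
eef_pos: [0.4262, 0.3564, 0.216]
orientation: [[-0.003, 1.0, 0.001], [1.0, 0.003, 0.002], [0.002, 0.001, -1.0]]
force: [-2.1, -0.1, 0.5]
gripper_width: 0.0305
grip_force: 0.0
```

send_rows(
  commands=[
    [[0, 0, 0.02, 0, 0, 0, 0.35], [0, 0, 0.03, 0, 0, 0, 0.35], [0, 0, 0.03, 0, 0, 0, 0.35], [0, 0, 0.02, 0, 0, 0, 0.35], [0, 0, 0.015, 0, 0, 0, 0.35], [0, 0, 0.01, 0, 0, 0, 0.35], [0, 0, 0.008, 0, 0, 0, 0.35], [0, 0, 0.008, 0, 0, 0, 0.35], [0, 0, 0, 0, 0, 0, 0.35]],
  ],
)

```text
t: 20.62
eef_pos: [0.4262, 0.3514, 0.0739]
orientation: [[-0.0, 1.0, -0.001], [1.0, 0.0, -0.0], [-0.0, -0.001, -1.0]]
force: [-0.2, 0.2, 0.4]
gripper_width: 0.03
grip_force: 0.0
```

send_rows(
  commands=[
    [[0, 0, 0.004, 0, 0, 0, 0.35], [0, 0, 0.0025, 0, 0, 0, 0.3], [0, 0, 0, 0, 0, 0, 0.25], [0, 0, 0, 0, 0, 0, 0.18], [0, 0, 0, 0, 0, 0, 0.14], [0, 0, 0, 0, 0, 0, 0.1], [0, 0, 0, 0, 0, 0, 0.05], [0, 0, 0, 0, 0, 0, 0], [0, 0, 0, 0, 0, 0, 0], [0, 0, 0, 0, 0, 0, 0]],
  ],
)

```text
t: 21.45
eef_pos: [0.4265, 0.3518, 0.0684]
orientation: [[-0.0, 1.0, 0.0], [1.0, 0.0, 0.0], [0.0, 0.0, -1.0]]
force: [-1.0, 0.2, 5.9]
gripper_width: 0.0077
grip_force: 57.9
```

send_rows(
  commands=[
    [[0, 0, 0, 0, 0, 0, 0], [0, 0, -0.003, 0, 0, 0, 0], [0, 0, -0.007, 0, 0, 0, 0], [0, 0, -0.015, 0, 0, 0, 0], [0, 0, -0.025, 0, 0, 0, 0], [0, 0, -0.03, 0, 0, 0, 0], [0, 0, -0.03, 0, 0, 0, 0], [0, 0, -0.03, 0, 0, 0, 0], [0, 0, -0.02, 0, 0, 0, 0], [0, 0, -0.01, 0, 0, 0, 0]],
  ],
)

```text
t: 22.28
eef_pos: [0.427, 0.3521, 0.2414]
orientation: [[-0.0, 1.0, 0.003], [1.0, 0.0, 0.002], [0.002, 0.003, -1.0]]
force: [0.7, 0.8, -0.8]
gripper_width: 0.0074
grip_force: 57.8
```

```bash
python3 - <<'E'
from fit import *
s=ctrl.read_state(); e=s['eef_pos'];print(e,s['gripper_width'])
for n in('scene','top'):
    P=cloud(cam(n))
    print(n,*fit(P,np.array([e[0]+.031,e[1]]),.035,e[2]+.010,.006))
E
```

```text
[0.42703934 0.3520733  0.24138996] 0.007389165857302186
scene [0.4609 0.351  0.0305] 252 [-0.017 -0.002  0.251]
top [0.456  0.3525 0.0311] 190 [-0.004  0.028  0.251]
```

send_rows(
  commands=[
    [[-0.012, 0, 0, 0, 0, 0, 0], [-0.025, 0.001, 0, 0, 0, 0, 0], [-0.037, 0.001, 0, 0, 0, 0, 0], [-0.038, 0.001, 0, 0, 0, 0, 0], [-0.038, 0.001, 0, 0, 0, 0, 0], [-0.038, 0.001, 0, 0, 0, 0, 0], [-0.038, 0.001, 0, 0, 0, 0, 0], [-0.038, 0.001, 0, 0, 0, 0, 0], [-0.038, 0.001, 0, 0, 0, 0, 0], [-0.038, 0.001, 0, 0, 0, 0, 0]],
  ],
)

```text
t: 23.22
eef_pos: [0.4337, 0.0095, 0.2366]
orientation: [[-0.0, 1.0, -0.003], [1.0, 0.0, 0.0], [0.0, -0.003, -1.0]]
force: [2.0, 0.3, -0.1]
gripper_width: 0.0072
grip_force: 57.8
```

send_rows(
  commands=[
    [[-0.038, 0.001, 0, 0, 0, 0, 0], [-0.038, 0.001, 0, 0, 0, 0, 0], [-0.038, 0.001, 0, 0, 0, 0, 0], [-0.038, 0.0005, 0, 0, 0, 0, 0], [-0.038, 0, 0, 0, 0, 0, 0], [-0.038, 0, 0, 0, 0, 0, 0], [-0.038, 0, 0, 0, 0, 0, 0], [-0.038, 0, 0, 0, 0, 0, 0], [-0.034, 0, 0, 0, 0, 0, 0], [-0.02, 0, 0, 0, 0, 0, 0]],
  ],
)

```text
t: 24.05
eef_pos: [0.4372, -0.3495, 0.236]
orientation: [[0.002, 1.0, -0.002], [1.0, -0.002, 0.001], [0.001, -0.002, -1.0]]
force: [-0.2, 0.3, -1.5]
gripper_width: 0.0074
grip_force: 57.8
```

send_rows(
  commands=[
    [[-0.015, 0, 0, 0, 0, 0, 0], [0, 0, 0.01, 0, 0, 0, 0], [0, 0, 0.02, 0, 0, 0, 0], [0, 0, 0.025, 0, 0, 0, 0], [0, 0, 0.02, 0, 0, 0, 0], [0, 0, 0.013, 0, 0, 0, 0], [0, 0, 0.007, 0, 0, 0, 0], [0, 0, 0.004, 0, 0, 0, 0], [0, 0, 0, 0, 0, 0, 0]],
  ],
)

```text
t: 24.8
eef_pos: [0.4385, -0.3606, 0.1383]
orientation: [[-0.0, 1.0, -0.001], [1.0, 0.0, 0.001], [0.001, -0.001, -1.0]]
force: [-0.6, 1.1, -0.9]
gripper_width: 0.0073
grip_force: 57.8
```

```bash
python3 - <<'E'
from fit import *
s=ctrl.read_state(); e=s['eef_pos'];print(e,s['gripper_width'])
for n in('scene','top'):
    P=cloud(cam(n))
    print(n,*fit(P,np.array([e[0]+.031,e[1]]),.035,e[2]+.010,.006),*fit(P,np.array([.4705,-.3625]),.052,.116,.004))
E
```

```text
[ 0.43851541 -0.36055053  0.13825901] 0.007286418827984904
scene [ 0.4712 -0.3589  0.031 ] 160 [-0.018 -0.001  0.148] [ 0.475  -0.362   0.0454] 233 [-0.002 -0.003  0.116]
top [ 0.4676 -0.3585  0.0308] 126 [-0.006 -0.042  0.148] [ 0.4699 -0.3624  0.0478] 180 [-0.001  0.007  0.115]
```

send_rows(
  commands=[
    [[-0.002, 0.002, 0.002, 0, 0, 0, 0], [0, 0, 0.002, 0, 0, 0, 0], [0, 0, 0.002, 0, 0, 0, 0], [0, 0, 0.002, 0, 0, 0, 0], [0, 0, 0.0015, 0, 0, 0, 0], [0, 0, 0.0015, 0, 0, 0, 0], [0, 0, 0.001, 0, 0, 0, 0], [0, 0, 0.001, 0, 0, 0, 0]],
  ],
)

```text
t: 25.57
eef_pos: [0.4409, -0.3634, 0.126]
orientation: [[-0.0, 1.0, -0.0], [1.0, 0.0, 0.0], [0.0, -0.0, -1.0]]
force: [0.7, -0.1, -1.5]
gripper_width: 0.0074
grip_force: 57.8
```

send_rows(
  commands=[
    [[0, 0, 0.001, 0, 0, 0, 0], [0, 0, 0.0005, 0, 0, 0, 0], [0, 0, 0, 0, 0, 0, 0]],
  ],
)

```text
t: 25.82
eef_pos: [0.4409, -0.3634, 0.1246]
orientation: [[-0.0, 1.0, 0.0], [1.0, 0.0, -0.0], [-0.0, 0.0, -1.0]]
force: [-0.4, -0.7, -1.4]
gripper_width: 0.0073
grip_force: 57.8
```

send_rows(
  commands=[
    [[0, 0, 0.0007, 0, 0, 0, 0], [0, 0, 0, 0, 0, 0, 0], [0, 0, 0.0005, 0, 0, 0, 0], [0, 0, 0, 0, 0, 0, 0]],
  ],
)

```text
t: 26.15
eef_pos: [0.441, -0.3637, 0.1244]
orientation: [[-0.0, 1.0, 0.001], [1.0, 0.0, -0.001], [-0.001, 0.001, -1.0]]
force: [-3.8, 2.3, 15.7]
gripper_width: 0.0076
grip_force: 59.8
```

Seated (16 N). Release and retreat.

send_rows(
  commands=[
    [[0, 0, 0, 0, 0, 0, 0.1], [0, 0, 0, 0, 0, 0, 0.15], [0, 0, 0, 0, 0, 0, 0.25], [0, 0, 0, 0, 0, 0, 0.35], [0, 0, 0, 0, 0, 0, 0.35], [0, 0, -0.01, 0, 0, 0, 0.35], [0, 0, -0.03, 0, 0, 0, 0.35], [0, 0, -0.035, 0, 0, 0, 0.35], [0, 0, -0.035, 0, 0, 0, 0.35], [0, 0, 0, 0, 0, 0, 0.35]],
  ],
)

```text
t: 26.98
eef_pos: [0.4429, -0.3653, 0.2406]
orientation: [[-0.0, 1.0, 0.007], [1.0, 0.0, -0.007], [-0.007, 0.007, -1.0]]
force: [1.1, -1.0, 1.0]
gripper_width: 0.0299
grip_force: 0.0
```

```bash
python3 - <<'E'
from fit import *
for n in('scene','top'):
    c=cam(n);P=cloud(c)
    for R,z in((.035,.134),(.052,.116),(.07,.098)): print(n,*fit(P,np.array([.4705,-.3625]),R,z,.005))
    if n=='scene': cv2.imwrite('pics/end.png',cv2.resize(c['frame'][80:300,80:420],None,fx=2.3,fy=2.3))
E
```

```text
scene [ 0.4737 -0.3613  0.0314] 164 [0.011 0.007 0.134]
scene [ 0.4745 -0.3607  0.0453] 285 [-0.011 -0.01   0.116]
scene [ 0.4723 -0.3621  0.0643] 367 [-0.007 -0.006  0.098]
top [ 0.4702 -0.3614  0.0312] 190 [-0.008  0.001  0.133]
top [ 0.4694 -0.3619  0.0473] 313 [-0.     0.     0.115]
top [ 0.469  -0.3614  0.0646] 374 [-0.001 -0.001  0.097]
```

View pics/end.png

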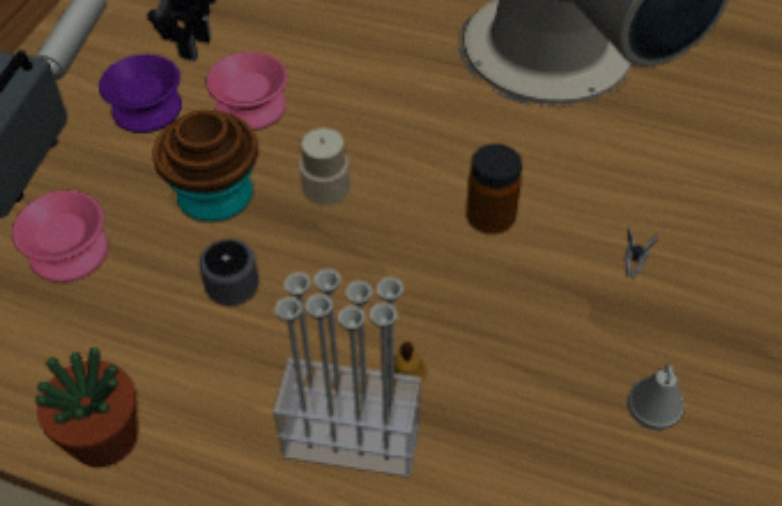

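The final picture shows all three gourds nested level and concentric in the turquoise holder at (207,160), with the gripper clear and the other things where they were.

```bash
python3 -c "
from bench import ctrl
print(ctrl.close_job())"
```

```text
the job is handed in; nothing more can be done
None
```

The dish, bowl and cup are nested level in the turquoise holder, centred to about 1–2 mm by my camera measurements. The arm is clear and the job was handed in at about 27 s; no verdict came back.

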